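Lid the glazed jars

ROBOT

A 7-joint arm with a two-finger parallel gripper is mounted at the origin on the work surface. World frame = base frame: x ahead of the robot, y to its left, z up, the work surface at z = 0. Lengths are in m, angles in rad, forces in N, time in s.
With the tool pointing down it reaches from about 0.425 to 0.875 m from the base axis. Payload 4.7 kg.
Tool frame: the origin (TCP) lies midway between the tips of the shut fingers; the grasp point (between the pads) lies 19 mm behind it; z points along the fingers, y is the direction in which the jaws open and shut (so a half turn about z gives the same grasp; the last joint's range is limited). The gripper opens to 87 mm and grips with 3 to 60 N. Pads are 19 mm wide; open, the fingers measure 117 mm over their backs; the gripper's body (75 mm by 190 mm) begins 51 mm behind the grasp point.
Start: joints at [-1.292, 0.321, -0.07, 1.45, 0.023, 1.371, -0.057], TCP at [0.17, 0.627, 0.223] pointing down, gripper open.
Joint ranges: [-2.86, 2.86], [-0.3, 2.09], [-1.38, 1.24], [0.06, 2.45], [-1.56, 4.7], [0.09, 2.05], [-2.69, 2.69]. Speed limits (rad/s): [2.57, 2.57, 3.14, 3.14, 3.14, 3.14, 3.14].

INTERFACE

Orientations are given as a rotation vector (axis times angle).
In Python, from bench import get_state, eyes, job gives the robot as it stands. The module is installed in compiled form; this text tells all that it offers.
- The arm moves only by the shell command python3 -m jog 'ROWS' [FORCE]. ROWS is JSON, a list that holds one entry, the list of rows, each a list of 5 numbers: the opening, from 0 (shut) to 1 (fully open), then the shift along the tool's x, y, z in units of 40 mm (1.0 is 40 mm), then the turn about the tool's z in units of 5 degrees (1.0 is 5 degrees). In form: [[[jaw, dx, dy, dz, turn], ...]]. A call has 1 to 10 rows; each row shifts and turns the commanded pose from where the row before left it, along the tool's axes as they then stand; what a row does not reach is not made up. A row lasts 1/8 s, in which the tool goes at most 62.5 mm and 10.7 degrees, less where a joint would pass 70% of its speed; a pose out of reach is approached as far as the arm can. A call is refused whole if a number of a shift passes 1 or a number of a turn 1, either way. A call with a gripper value outside its range is refused whole. The fingers move at their own pace and stop on an object; FORCE is the grip in N (left out, the last holds). Time passes only in rows, so rows that do not move let the fingers close. It gives the time, the measured TCP pose, the force and the opening at its end, in the units of the state.
- get_state(): the state, without advancing time (a new reading comes with each control period).
- eyes.get_image(name): name is "scene" or "top"; returns (picture, depth): 420x560x3 uint8, red, green, blue; 420x560 float32, m along the optical axis (not along the pixel's ray), 0 where there is no reading.
- eyes.camera_params(name): a dict with "camera_matrix" (3x3 intrinsics, pixels), "pose" (4x4, takes a point from camera to world coordinates). Camera axes: x right, y down, z forward; pixel columns grow to the right and rows downward; lengths in m; the calibration is good to about 2 mm. A picture is of the moment at which its call begins. camera_params takes no time and is no camera call.
- job.close_job(): hands the job in, once; it reports no verdict.
The state is a dict: "time": time; "joint_positions": joint angles; "qd": joint speeds; "joint_torque": joint torques, N m; "position": TCP position; "tool_rot": TCP orientation; "ft_force": force on the tool from outside, world axes, zero at the start; "torque": the same for the moment, N m; "grip_width": opening from 0.0 (shut) to 1.0 (fully open).
Only numpy, scipy, OpenCV 4.12 (cv2) and the standard library are available. Lean on these libraries where they do the work, as an engineer would, in place of code of your own. Each camera call takes 0.05 s, during which the arm holds its last target. There are 200 camera calls.

TASK

The four open jars are ready for packing: put on each jar the lid of its own glaze colour, so that it sits fully down and level in the mouth. Lower the lids into place without dropping them, and leave all the jars, the closed yellow one and the dark flask standing where they are.

Things in the scene. Friction and masses are not known exactly. Their poses are not given: they have to be found in the camera images.
- jar_white: Open white glazed stoneware jar, loose, 0.35 kg, standing upright. 60 mm tall, 74 mm widest, 66 mm over the rim; wall 5 mm, mouth 56 mm across. Origin: centre of its underside; z up, its axis.
- jar_blue: Open dark cobalt-blue glazed stoneware jar, loose, 0.35 kg, standing upright. 60 mm tall, 74 mm widest, 66 mm over the rim; wall 5 mm, mouth 56 mm across. Origin: centre of its underside; z up, its axis.
- jar_green: Open leaf-green glazed stoneware jar, loose, 0.35 kg, standing upright. 60 mm tall, 74 mm widest, 66 mm over the rim; wall 5 mm, mouth 56 mm across. Origin: centre of its underside; z up, its axis.
- jar_red: Open brownish-red (iron red) glazed stoneware jar, loose, 0.35 kg, standing upright. 60 mm tall, 74 mm widest, 66 mm over the rim; wall 5 mm, mouth 56 mm across. Origin: centre of its underside; z up, its axis.
- lid_white: Loose white glazed lid, 0.08 kg, lying right side up; all four are one size. Disc 72 mm across, 10 to 16 mm above the origin; on it a cylindrical knob 22 mm across, 16 to 46 mm above the origin, to grip; below, a tapered spigot 38 mm across (48 at the disc). Origin: centre of the spigot's underside; z up. Seated, the disc rests on the rim and the origin is 50 mm above the jar's.
- lid_blue: Loose dark cobalt-blue glazed lid, 0.08 kg, lying right side up; all four are one size. Disc 72 mm across, 10 to 16 mm above the origin; on it a cylindrical knob 22 mm across, 16 to 46 mm above the origin, to grip; below, a tapered spigot 38 mm across (48 at the disc). Origin: centre of the spigot's underside; z up. Seated, the disc rests on the rim and the origin is 50 mm above the jar's.
- lid_green: Loose leaf-green glazed lid, 0.08 kg, lying right side up; all four are one size. Disc 72 mm across, 10 to 16 mm above the origin; on it a cylindrical knob 22 mm across, 16 to 46 mm above the origin, to grip; below, a tapered spigot 38 mm across (48 at the disc). Origin: centre of the spigot's underside; z up. Seated, the disc rests on the rim and the origin is 50 mm above the jar's.
- lid_red: Loose brownish-red (iron red) glazed lid, 0.08 kg, lying right side up; all four are one size. Disc 72 mm across, 10 to 16 mm above the origin; on it a cylindrical knob 22 mm across, 16 to 46 mm above the origin, to grip; below, a tapered spigot 38 mm across (48 at the disc). Origin: centre of the spigot's underside; z up. Seated, the disc rests on the rim and the origin is 50 mm above the jar's.
- jar_yellow: Mustard-yellow jar of the same shape with its own lid already on (one loose piece, 74 mm across, 96 mm tall to the knob's top). Not part of the job. Origin: centre of its underside; z up.
- flask: Dark grey, narrow-necked stoneware flask, loose, 105 mm tall, 68 mm widest, neck 20 mm across. Not part of the job. Origin: centre of its underside; z up.
Not all that is in view belongs to the job. Of the things like the jar_yellow, leave any that is pink; of the rest the larger one is meant.

How it is judged:
By the outcome, as a careful person would: the job done as asked, in the order asked, and still so for the second after the job is handed in, with the robot touching nothing.
It also fails if it takes over 106 s, if anything falls off the work surface, if the arm or the gripper's body presses on something with over 40 N, if the wrist force passes 120 N, or if a joint passes its speed limit or range.

## Working session

There is one attempt and no reset: what is moved stays moved. The work goes in short steps, Python scripts to look and compute and a shell command to move; the robot and the scene stay as the last step left them, time stands still between calls to the robot, and variables do not carry over. Pictures are saved under pics/ and viewed, about 12 in all and at most 16, crops included, and the job is handed in when it is done.

```bash
mkdir -p pics; python3 - <<'E'
from bench import get_state, eyes
import cv2,numpy as np
s=get_state();print(s)
for n in("top","scene"):
    p,d=eyes.get_image(n);c=eyes.camera_params(n)
    np.savez(f"{n}0.npz",p=p,d=d,K=c["camera_matrix"],T=c["pose"]);print(n,np.round(c["camera_matrix"],1).tolist(),np.round(c["pose"],3).tolist())
    cv2.imwrite(f"pics/{n}0.png",cv2.resize(p[:,:,::-1],(800,600)))
E
```

```text
{'time': 0.0, 'joint_positions': array([-1.2919113 ,  0.32181724, -0.07010635,  1.45167001,  0.02258784,
        1.3707707 , -0.05690592]), 'qd': array([-0.00027345,  0.00146875, -0.00188289,  0.00146593,  0.0010765 ,
       -0.00085063,  0.0011684 ]), 'joint_torque': array([-3.83471559e-05, -4.91292000e+01, -4.03700704e-01, -3.12529564e+01,
       -6.38295896e-02,  4.37053596e-02,  1.71774759e-04]), 'position': array([0.16999453, 0.62681413, 0.22146791]), 'tool_rot': array([-4.14620349e-01, -3.11393901e+00,  2.93767329e-03]), 'ft_force': array([-0.88630562, -0.10301967, -0.2140821 ]), 'torque': array([ 0.00615301, -0.00801356,  0.02449379]), 'grip_width': 1.0001355119791626}
top [[520.8, 0.0, 288.7], [0.0, 520.8, 210.1], [0.0, 0.0, 1.0]] [[-0.008, -0.991, 0.136, 0.411], [-1.0, 0.006, -0.019, 0.026], [0.018, -0.136, -0.99, 1.287], [0.0, 0.0, 0.0, 1.0]]
scene [[519.8, 0.0, 287.7], [0.0, 519.8, 208.8], [0.0, 0.0, 1.0]] [[0.835, 0.402, -0.375, 1.052], [0.549, -0.599, 0.583, -0.678], [0.009, -0.693, -0.721, 0.918], [0.0, 0.0, 0.0, 1.0]]
```

View pics/top0.png

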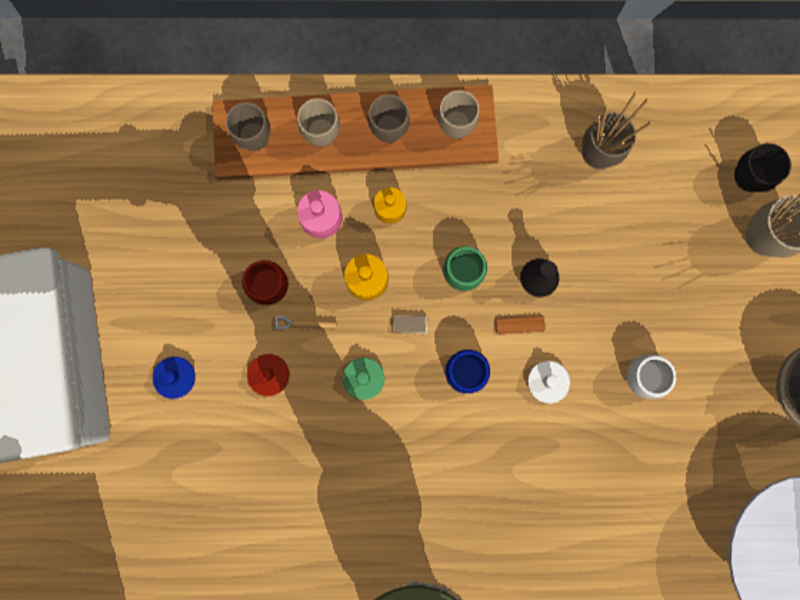

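View pics/scene0.png

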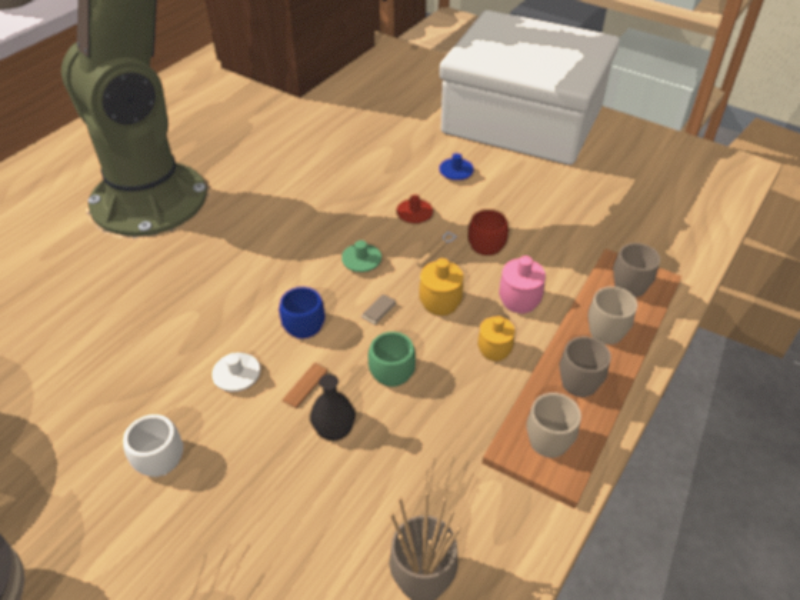

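The top view (800 px scale) shows these open jars: red (265,283), green (466,269), blue (468,372) and white (652,377). The lids are blue (174,378), red (268,375), green (364,379) and white (549,382). The dark flask is at (540,277).

Three things look like jar_yellow: pink (319,213), a small yellow one (390,204) and a larger yellow one (366,276). The larger yellow one fits. I only need to keep clear of all three.

```bash
cat > h.py <<'E'
import numpy as np,cv2
from scipy.spatial.transform import Rotation as R
from scipy.optimize import least_squares
def pts(d,K,T):
    v,u=np.mgrid[:d.shape[0],:d.shape[1]]
    c=np.stack([(u-K[0,2])/K[0,0]*d,(v-K[1,2])/K[1,1]*d,d],-1)
    return c@T[:3,:3].T+T[:3,3]
def colour(p,name):
    h,s,v=cv2.split(cv2.cvtColor(p,cv2.COLOR_RGB2HSV))
    h=h.astype(int)
    if name=="white": return (s<60)&(v>90)
    if name=="dark": return v<60
    a,b={"blue":(108,130),"green":(60,95),"red":(-6,6),"yellow":(19,25),"pink":(155,172)}[name]
    hh=np.where(h>174,h-180,h); return (hh>=a)&(hh<=b)&(s>(195 if name=="yellow" else 90))
def circ(xy):
    f=lambda q:np.hypot(xy[:,0]-q[0],xy[:,1]-q[1])-q[2]
    return least_squares(f,[*xy.mean(0),.03],loss="soft_l1",f_scale=.002).x
E
python3 - <<'E'
from h import *
L=lambda n:np.load(n+"0.npz")
for n in("top","scene"):
    z=L(n);P=pts(z["d"],z["K"],z["T"]);ok=z["d"]>0
    inw=ok&(P[...,0]>.3)&(P[...,0]<.95)&(abs(P[...,1])<.6)&(P[...,2]>.008)&(P[...,2]<.15)
    for c in("white","blue","green","red","yellow","pink","dark"):
        m=(colour(z["p"],c)&inw).astype(np.uint8)
        k,lab,st,ce=cv2.connectedComponentsWithStats(m)
        for i in range(1,k):
            if st[i,4]<150: continue
            q=P[lab==i]; zt=np.percentile(q[:,2],98)
            lid=zt<.053
            lo,hi=((.012,.022) if lid else (.055,.066))
            b=q[(q[:,2]>lo)&(q[:,2]<hi)]
            if len(b)<15: print(n,c,"few",ce[i],zt,q.mean(0));continue
            (cx,cy),r=cv2.minEnclosingCircle(b[:,:2].astype(np.float32))
            kn=q[q[:,2]>zt-.006][:,:2]
            print(n,c,"px",(ce[i]*800/560).round(),st[i,4],"ztop %.3f"%zt,"circ",np.round([cx,cy,r],4),"topmean",kn.mean(0).round(4),"reach %.3f"%np.hypot(cx,cy))
E
```

```text
top white px [ 83. 354.] 2798 ztop 0.148 circ [0.4947 0.5482 0.1484] topmean [0.4929 0.5278] reach 0.738
top white px [650. 377.] 602 ztop 0.064 circ [ 0.4509 -0.397   0.0347] topmean [ 0.45   -0.3959] reach 0.601
top white px [548. 382.] 662 ztop 0.049 circ [ 0.4446 -0.2289  0.036 ] topmean [ 0.4439 -0.2284] reach 0.500
top blue px [468. 371.] 466 ztop 0.064 circ [ 0.4619 -0.0878  0.0353] topmean [ 0.4616 -0.0871] reach 0.470
top blue px [173. 377.] 672 ztop 0.049 circ [0.4573 0.4067 0.0357] topmean [0.4563 0.406 ] reach 0.612
top green px [465. 267.] 482 ztop 0.064 circ [ 0.6371 -0.0868  0.0348] topmean [ 0.6364 -0.086 ] reach 0.643
top green px [363. 378.] 639 ztop 0.049 circ [0.4524 0.0864 0.035 ] topmean [0.4518 0.0869] reach 0.461
top red px [265. 282.] 544 ztop 0.065 circ [0.6135 0.2508 0.0343] topmean [0.6137 0.2518] reach 0.663
top red px [268. 374.] 651 ztop 0.048 circ [0.4606 0.2475 0.035 ] topmean [0.4591 0.248 ] reach 0.523
top yellow px [390. 205.] 453 ztop 0.076 circ [0.749  0.04   0.0268] topmean [0.7482 0.0404] reach 0.750
top yellow px [366. 277.] 771 ztop 0.099 cir
[... 647 characters left out ...]
 0.4518 -0.3978  0.0358] topmean [ 0.4535 -0.3994] reach 0.602
scene blue px [456. 168.] 279 ztop 0.048 circ [0.4572 0.4048 0.0354] topmean [0.4594 0.4031] reach 0.611
scene blue px [301. 312.] 836 ztop 0.063 circ [ 0.4635 -0.0905  0.0349] topmean [ 0.4714 -0.0973] reach 0.472
scene red px [414. 210.] 310 ztop 0.049 circ [0.4622 0.2473 0.0345] topmean [0.4634 0.2431] reach 0.524
scene red px [488. 232.] 647 ztop 0.063 circ [0.616  0.2499 0.0346] topmean [0.6243 0.2368] reach 0.665
scene pink px [521. 284.] 871 ztop 0.098 circ [0.7322 0.1589 0.0349] topmean [0.7321 0.1562] reach 0.749
scene dark px [335. 416.] 617 ztop 0.094 circ [ 0.6328 -0.2203  0.0202] topmean [ 0.6289 -0.2228] reach 0.670
```

Both cameras agree to about 2 mm, and the heights, sizes and reach match what was given. First I'll turn the jaws radial so the gripper body clears the box beside the blue lid.

```bash
cat > go.py <<'E'
import sys
from h import *
from bench import get_state
G=dict(wl=(.444,-.229),wj=(.4513,-.3972),bl=(.457,.406),bj=(.4627,-.089),gl=(.452,.0866),gj=(.637,-.087),rl=(.461,.2476),rj=(.6145,.2505))
s=get_state();M=R.from_rotvec(s["tool_rot"]).as_matrix()
print("t %.2f"%s["time"],"pos",s["position"].round(4),"F",s["ft_force"].round(1),"grip %.3f"%s["grip_width"],"tool y az %.1f"%np.degrees(np.arctan2(M[1,1],M[0,1])),"tilt %.2f"%np.degrees(np.arccos(-M[2,2])))
for a in sys.argv[1:]:
    k,z=a.split(":");d=np.array([*G[k],float(z)])-s["position"]
    print(a,"units",(M.T@d/.04).round(2))
E
python3 -m jog '[[[1,0,0,0,1],[1,0,0,0,1],[1,0,0,0,1],[1,0,0,0,1],[1,0,0,0,1],[1,0,0,0,1],[1,0,0,0,1],[1,0,0,0,1],[1,0,0,0,1],[1,0,0,0,1]]]'
python3 -m jog '[[[1,0,0,0,1],[1,0,0,0,1],[1,0,0,0,1],[1,0,0,0,1],[1,0,0,0,1],[1,0,0,0,0]]]' 20
python3 go.py bl:0.12
```

```text
time: 1.35
position: [0.1701, 0.627, 0.2219]
tool_rot: [1.695, 2.644, -0.002]
ft_force: [-0.2, -0.1, 0.5]
grip_width: 0.996
time: 2.1
position: [0.17, 0.6271, 0.222]
tool_rot: [2.223, 2.219, -0.001]
ft_force: [0.0, -0.9, 0.0]
grip_width: 1.001
t 2.10 pos [0.17   0.6271 0.222 ] F [ 0.  -0.9  0. ] grip 1.001 tool y az -0.1 tilt 0.05
bl:0.12 units [-5.51  7.19  2.55]
```

```bash

python3 -m jog '[[[1,-0.55,0.72,0,0],[1,-0.55,0.72,0,0],[1,-0.55,0.72,0,0],[1,-0.55,0.72,0,0],[1,-0.55,0.72,0,0],[1,-0.55,0.72,0,0],[1,-0.55,0.72,0,0],[1,-0.55,0.72,0,0],[1,-0.55,0.72,0,0],[1,-0.55,0.72,0,0]]]' >/dev/null
python3 -m jog '[[[1,0,0,0.85,0],[1,0,0,0.85,0],[1,0,0,0.85,0],[1,0,0,0,0]]]' >/dev/null
python3 go.py bl:0.024; python3 - <<'E'
from bench import eyes
import cv2
p,d=eyes.get_image("scene");cv2.imwrite("pics/s1.png",cv2.resize(p[60:270,200:480,::-1],(800,600)))
E
```

```text
t 3.85 pos [0.4556 0.4049 0.1175] F [-0.2  0.3  0. ] grip 0.999 tool y az -0.1 tilt 0.37
bl:0.024 units [0.04 0.05 2.34]
```

View pics/s1.png

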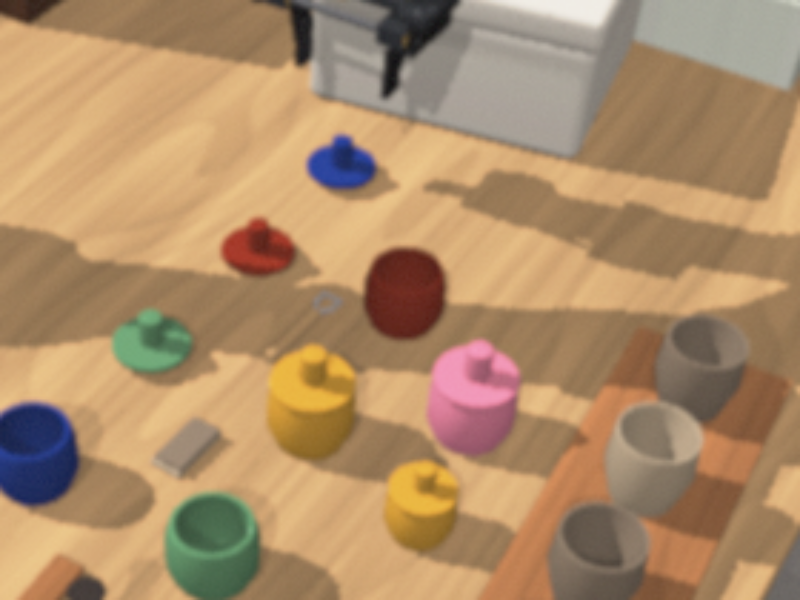

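The fingers, at crop (300–390, 70), are centred over the blue lid at (342,165) and clear of the box. The crop also confirms the three look-alikes: large yellow (312,400), small yellow (422,505) and pink (475,400). I'll descend and grip.

```bash

python3 -m jog '[[[1,0.04,0.05,0.8,0],[1,0,0,0.8,0],[1,0,0,0.7,0],[1,0,0,0,0]]]' 20 >/dev/null; python3 go.py bl:0.024
python3 -m jog '[[[0.1,0,0,0,0],[0.1,0,0,0,0],[0.1,0,0,0,0],[0.1,0,0,0,0],[0.1,0,0,0,0],[0.1,0,0,0,0]]]' >/dev/null; python3 go.py
```

```text
t 4.40 pos [0.459  0.4078 0.0283] F [-0.  -0.8  1. ] grip 1.008 tool y az -0.1 tilt 0.10
bl:0.024 units [-0.05 -0.05  0.11]
t 5.15 pos [0.4595 0.4081 0.0285] F [ 0.8 -0.2 -0.2] grip 0.403 tool y az -0.2 tilt 0.00
```

```bash

python3 -m jog '[[[0.1,0,0,0.1,0],[0.1,0,0,0,0],[0.1,0,0,0,0],[0.1,0,0,0,0]]]' >/dev/null; python3 go.py
python3 -m jog '[[[0.1,0,0,-0.5,0],[0.1,0,0,-0.9,0],[0.1,0,0,-0.9,0],[0.1,0,0,0,0]]]' >/dev/null; python3 go.py bj:0.12
```

```text
t 5.65 pos [0.4596 0.4079 0.0244] F [ 0.2  0.3 -0.7] grip 0.246 tool y az -0.2 tilt 0.02
t 6.15 pos [0.4619 0.41   0.1218] F [-0.3  0.4 -0.3] grip 0.246 tool y az -0.2 tilt 0.51
bj:0.12 units [-12.48   0.06  -0.03]
```

```bash

python3 -m jog '[[[0.1,-0.7,0,0,0],[0.1,-1,0,0,0],[0.1,-1,0,0,0],[0.1,-1,0,0,0],[0.1,-1,0,0,0],[0.1,-1,0,0,0],[0.1,-1,0,0,0],[0.1,-1,0,0,0],[0.1,-1,0,0,0],[0.1,-1,0,0,0]]]' >/dev/null
python3 -m jog '[[[0.1,-1,0,0,0],[0.1,-1,0,0,0],[0.1,-0.7,0,0,0],[0.1,0,0,0,0],[0.1,0,0,0,0],[0.1,0,0,0,0]]]' >/dev/null
python3 go.py bj:0.078; cat >lidat.py <<'E'
# lid in hand: disc circle from the scene (and top) depth, given colour and TCP z
import sys
from h import *
from bench import eyes,get_state
c=sys.argv[1];t=get_state()["position"]
for n in("scene","top"):
    p,d=eyes.get_image(n);k=eyes.camera_params(n);P=pts(d,k["camera_matrix"],k["pose"])
    q=P[colour(p,c)&(d>0)&(np.hypot(P[...,0]-t[0],P[...,1]-t[1])<.06)]
    zt=t[2]-.024+.016
    b=q[abs(q[:,2]-zt)<.006]
    if len(b)>20:
        (x,y),r=cv2.minEnclosingCircle(b[:,:2].astype(np.float32));print(n,"lid-TCP mm",np.round([(x-t[0])*1e3,(y-t[1])*1e3,r*1e3],1),len(b))
    if n=="scene" and len(sys.argv)>2:
        u=k["camera_matrix"]@(np.linalg.inv(k["pose"])@[*t,1])[:3];u,v=(u[:2]/u[2]).astype(int)
        cv2.imwrite(sys.argv[2],cv2.resize(p[max(0,v-70):v+70,max(0,u-93):u+93,::-1],(640,480)))
E
python3 lidat.py blue pics/b1.png
```

```text
t 8.15 pos [ 0.458  -0.0867  0.1164] F [-0.3  0.9 -1.1] grip 0.250 tool y az -0.1 tilt 0.03
bj:0.078 units [-0.06  0.12  0.96]
scene lid-TCP mm [ 1.7 -2.3 35.6] 356
top lid-TCP mm [ 4.6 29.2 14.7] 35
```

View pics/b1.png

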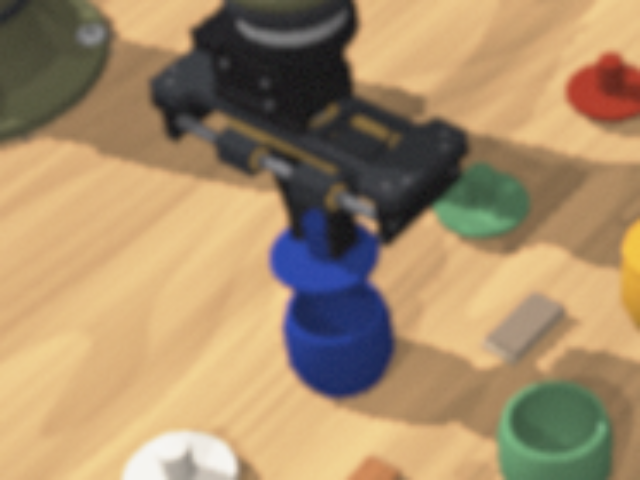

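The blue lid hangs level over the blue jar, in the jaws at crop (325,255) with the jar mouth at (340,310). It still needs about 3 mm in +x before lowering.

```bash

python3 -m jog '[[[0.1,-0.02,0.09,0,0],[0.1,0,0,0.5,0],[0.1,0,0,0.4,0],[0.1,0,0,0,0],[0.1,0,0,0,0]]]' >/dev/null; python3 go.py bj:0.0744
python3 -m jog '[[[0.1,0,0,0.05,0],[0.1,0,0,0.05,0],[0.1,0,0,0.03,0],[0.1,0,0,0,0]]]' >/dev/null; python3 go.py bj:0.0744
```

```text
t 8.88 pos [ 0.4619 -0.0888  0.0808] F [-0.2  0.1 -1.2] grip 0.247 tool y az -0.2 tilt 0.02
bj:0.0744 units [-0.    0.02  0.16]
t 9.38 pos [ 0.4616 -0.0887  0.0753] F [ 0.7  0.4 -0.8] grip 0.248 tool y az -0.2 tilt 0.01
bj:0.0744 units [-0.01  0.03  0.02]
```

```bash

python3 -m jog '[[[0.1,0,0,0.03,0],[0.1,0,0,0.02,0],[0.1,0,0,0,0]]]' >/dev/null; python3 go.py
python3 -m jog '[[[0.1,0,0,0.02,0],[0.1,0,0,0.02,0],[0.1,0,0,0,0]]]' >/dev/null; python3 go.py
```

```text
t 9.75 pos [ 0.4617 -0.0887  0.0738] F [-2.4  0.4  3.8] grip 0.247 tool y az -0.2 tilt 0.02
t 10.12 pos [ 0.462  -0.0887  0.0737] F [-7.1  0.7 17.6] grip 0.244 tool y az -0.2 tilt 0.07
```

Contact came at the expected seating height, so I'll relax the push, open, rise and look.

```bash

python3 -m jog '[[[0.1,0,0,-0.04,0],[0.45,0,0,0,0],[0.45,0,0,0,0],[0.45,0,0,0,0],[0.45,0,0,0,0]]]' >/dev/null; python3 go.py
python3 -m jog '[[[0.45,0,0,-0.3,0],[0.45,0,0,-0.8,0],[0.45,0,0,-0.5,0],[0.45,0,0,0,0]]]' >/dev/null; python3 go.py gl:0.12 rl:0.12
python3 - <<'E'
from h import *
from bench import eyes
for n in ("scene",):
    p,d=eyes.get_image(n);k=eyes.camera_params(n);cv2.imwrite("pics/s2.png",cv2.resize(p[140:300,120:333,::-1],(640,480)))
    P=pts(d,k["camera_matrix"],k["pose"]);m=colour(p,"blue")&(d>0)&(abs(P[...,1]+.089)<.06)&(abs(P[...,0]-.46)<.06);q=P[m]
    b=q[abs(q[:,2]-.066)<.004];print(cv2.minEnclosingCircle(b[:,:2].astype(np.float32)));A=np.c_[b[:,:2]-b[:,:2].mean(0),np.ones(len(b))];print("disc plane",np.linalg.lstsq(A,b[:,2],rcond=None)[0],"top z",np.percentile(q[:,2],98))
E
```

```text
t 10.75 pos [ 0.4616 -0.0887  0.0732] F [-0.5  0.6  0. ] grip 0.445 tool y az -0.2 tilt 0.01
t 11.25 pos [ 0.4632 -0.0888  0.1394] F [-0.3 -0.1 -1. ] grip 0.447 tool y az -0.2 tilt 0.26
gl:0.12 units [ 4.38 -0.29  0.49]
rl:0.12 units [ 8.41 -0.08  0.49]
((0.46391624212265015, -0.0909767597913742), 0.03569040447473526)
disc plane [-0.00106533  0.0036763   0.06717562] top z 0.09711178807023356
```

View pics/s2.png

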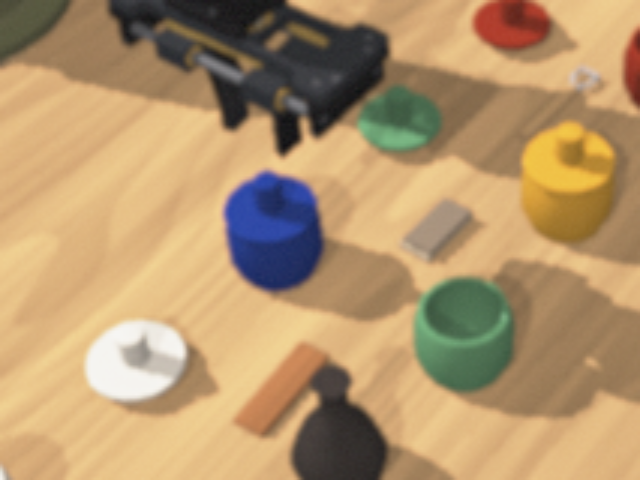

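Blue is seated: the lid is level on its jar at crop (273,190), with under 0.3° tilt and the disc at 67 mm, against an expected 66 plus about 1–2 mm bias. White is next.

```bash

python3 -m jog '[[[0.6,-0.7,-0.1,0,0],[0.6,-0.9,-0.12,0,0],[0.6,-0.9,-0.12,0,0],[0.6,-0.9,-0.12,0,0],[0.6,-0.1,0,0,0],[0.6,0,0,0.7,0],[0.6,0,0,0,0],[0.6,0,0,0,0]]]' >/dev/null; python3 go.py wl:0.0245
```

```text
t 12.30 pos [ 0.443  -0.228   0.1095] F [ 0.9 -0.3  0.8] grip 0.599 tool y az -0.1 tilt 0.02
wl:0.0245 units [-0.02  0.03  2.13]
```

```bash

python3 -m jog '[[[0.6,-0.02,0.03,0.7,0],[0.6,0,0,0.7,0],[0.6,0,0,0.6,0],[0.6,0,0,0.12,0],[0.6,0,0,0,0]]]' >/dev/null; python3 go.py wl:0.0245
python3 -m jog '[[[0.1,0,0,0,0],[0.1,0,0,0,0],[0.1,0,0,0,0],[0.1,0,0,0,0],[0.1,0,0,0,0],[0.1,0,0,0,0]]]' >/dev/null; python3 go.py
python3 -m jog '[[[0.1,0,0,-0.5,0],[0.1,0,0,-0.9,0],[0.1,0,0,-0.9,0],[0.1,0,0,0,0]]]' >/dev/null; python3 go.py wj:0.12
```

```text
t 12.93 pos [ 0.4447 -0.2295  0.0253] F [ 0.1 -0.9  0.1] grip 0.600 tool y az -0.1 tilt 0.06
wl:0.0245 units [ 0.01 -0.02  0.02]
t 13.68 pos [ 0.4441 -0.2295  0.0247] F [-0.1  0.8  2.4] grip 0.243 tool y az -0.2 tilt 0.02
t 14.18 pos [ 0.4459 -0.2302  0.1188] F [ 0.5  0.5 -0.5] grip 0.251 tool y az -0.2 tilt 0.31
wj:0.12 units [-4.18  0.15 -0.03]
```

```bash

python3 -m jog '[[[0.1,-0.7,0.05,0,0],[0.1,-0.9,0.05,0,0],[0.1,-0.9,0.05,0,0],[0.1,-0.9,0,0,0],[0.1,-0.78,0,0,0],[0.1,0,0,0,0],[0.1,0,0,0,0],[0.1,0,0,0,0]]]' >/dev/null; python3 go.py wj:0.0745; python3 lidat.py white
```

```text
t 15.18 pos [ 0.4498 -0.3951  0.1159] F [ 0.3 -0.2 -0.2] grip 0.242 tool y az -0.1 tilt 0.09
wj:0.0745 units [-0.05  0.04  1.04]
scene lid-TCP mm [ 0.3 -0.1 36. ] 432
top lid-TCP mm [ 0.3 11.6 33.9] 294
```

```bash

python3 -m jog '[[[0.1,-0.05,0.04,0,0],[0.1,0,0,0.5,0],[0.1,0,0,0.4,0],[0.1,0,0,0,0],[0.1,0,0,0,0]]]' >/dev/null; python3 go.py wj:0.0744
python3 -m jog '[[[0.1,0,0,0.05,0],[0.1,0,0,0.05,0],[0.1,0,0,0.03,0],[0.1,0,0,0.03,0],[0.1,0,0,0,0]]]' >/dev/null; python3 go.py wj:0.0744
```

```text
t 15.90 pos [ 0.4509 -0.3989  0.0804] F [-0.   0.5 -1.4] grip 0.245 tool y az -0.2 tilt 0.02
wj:0.0744 units [0.04 0.01 0.15]
t 16.52 pos [ 0.4512 -0.3988  0.0747] F [-1.2  0.8  4.1] grip 0.246 tool y az -0.2 tilt 0.03
wj:0.0744 units [0.04 0.   0.01]
```

```bash

python3 -m jog '[[[0.1,0.03,0,0,0],[0.1,0,0,0.02,0],[0.1,0,0,0.02,0],[0.1,0,0,0,0]]]' >/dev/null; python3 go.py
python3 -m jog '[[[0.1,0,0,-0.03,0],[0.45,0,0,0,0],[0.45,0,0,0,0],[0.45,0,0,0,0],[0.45,0,0,0,0]]]' >/dev/null; python3 go.py
python3 -m jog '[[[0.45,0,0,-0.3,0],[0.45,0,0,-0.8,0],[0.45,0,0,-0.5,0],[0.6,0,0,0,0]]]' >/dev/null; python3 go.py gl:0.14
cat >chk.py <<'E'
import sys
from h import *
from bench import eyes
from go import G
p,d=eyes.get_image("scene");k=eyes.camera_params("scene");P=pts(d,k["camera_matrix"],k["pose"])
for c in sys.argv[1:]:
    x,y=G[c[0]+"j"];q=P[colour(p,c)&(d>0)&(abs(P[...,1]-y)<.05)&(abs(P[...,0]-x)<.05)];b=q[abs(q[:,2]-.066)<.005]
    (cx,cy),r=cv2.minEnclosingCircle(b[:,:2].astype(np.float32));A=np.c_[b[:,:2]-b[:,:2].mean(0),np.ones(len(b))];s=np.linalg.lstsq(A,b[:,2],rcond=None)[0]
    print(c,"disc",np.round([cx,cy,r],4),"tilt deg %.2f z %.4f top %.3f"%(np.degrees(np.hypot(*s[:2])),s[2],np.percentile(q[:,2],98)))
cv2.imwrite("pics/chk_%s.png"%"".join(sys.argv[1:]),cv2.resize(p[:,:,::-1],(800,600)))
E
sed -i 's/^for a in sys.argv/if __name__=="__main__":\n  for a in sys.argv/' go.py; sed -i 's/^    k,z=/     k,z=/;s/^    print(a/     print(a/' go.py
python3 chk.py white blue
```

```text
t 17.02 pos [ 0.4512 -0.3987  0.0746] F [-3.4  1.7 12.5] grip 0.242 tool y az -0.2 tilt 0.11
t 17.65 pos [ 0.4511 -0.3972  0.0734] F [-0.7 -0.3  0.2] grip 0.445 tool y az -0.2 tilt 0.03
t 18.15 pos [ 0.4521 -0.3984  0.1397] F [ 0.3 -1.1 -0.8] grip 0.500 tool y az -0.2 tilt 0.22
gl:0.14 units [12.12 -0.04 -0.03]
t 18.15 pos [ 0.4521 -0.3984  0.1397] F [ 0.3 -1.1 -0.8] grip 0.500 tool y az -0.2 tilt 0.22
white disc [ 0.4512 -0.3984  0.0368] tilt deg 0.32 z 0.0670 top 0.329
blue disc [ 0.4637 -0.0905  0.0351] tilt deg 0.97 z 0.0673 top 0.097
```

View pics/chk_whiteblue.png

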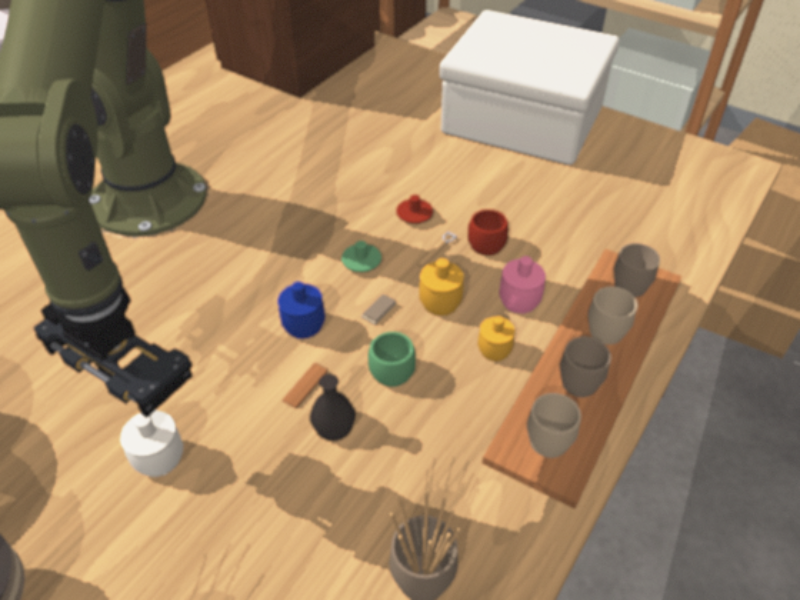

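White is seated and level at (152,440), and blue at (301,308) is unchanged. Green is next.

```bash

python3 -m jog '[[[0.6,0.7,0,0,0],[0.6,1,0,0,0],[0.6,1,0,0,0],[0.6,1,0,0,0],[0.6,1,0,0,0],[0.6,1,0,0,0],[0.6,1,0,0,0],[0.6,1,0,0,0],[0.6,1,0,0,0],[0.6,1,0,0,0]]]' >/dev/null
python3 -m jog '[[[0.6,1,0,0,0],[0.6,1,0,0,0],[0.6,0.4,0,0,0],[0.6,0,0,0.7,0],[0.6,0,0,0,0],[0.6,0,0,0,0],[0.6,0,0,0,0]]]' >/dev/null; python3 go.py gl:0.0245
```

```text
t 20.32 pos [0.4532 0.0862 0.1106] F [ 0.6 -0.6  0. ] grip 0.602 tool y az -0.2 tilt 0.09
gl:0.0245 units [ 0.01 -0.03  2.15]
```

```bash

python3 -m jog '[[[0.6,0,-0.03,0.7,0],[0.6,0,0,0.7,0],[0.6,0,0,0.6,0],[0.6,0,0,0.14,0],[0.6,0,0,0,0]]]' >/dev/null; python3 go.py gl:0.0245
python3 -m jog '[[[0.1,0,0,0,0],[0.1,0,0,0,0],[0.1,0,0,0,0],[0.1,0,0,0,0],[0.1,0,0,0,0],[0.1,0,0,0,0]]]' >/dev/null; python3 go.py
python3 -m jog '[[[0.1,0,0,-0.5,0],[0.1,0,0,-1,0],[0.1,0,0,-1,0],[0.1,0,0,-0.4,0],[0.1,0,0,0,0]]]' >/dev/null; python3 go.py gj:0.135
```

```text
t 20.95 pos [0.4518 0.0865 0.0247] F [ 0.6 -0.5  0.2] grip 0.601 tool y az -0.2 tilt 0.04
gl:0.0245 units [0.   0.   0.01]
t 21.70 pos [0.4516 0.0866 0.0243] F [0.5 0.6 2.2] grip 0.241 tool y az -0.2 tilt 0.03
t 22.32 pos [0.4517 0.0867 0.1404] F [ 0.1  0.1 -1.3] grip 0.244 tool y az -0.2 tilt 0.08
gj:0.135 units [-4.33  4.65  0.14]
```

```bash

python3 -m jog '[[[0.1,-0.63,0.65,0,0],[0.1,-0.74,0.8,0,0],[0.1,-0.74,0.8,0,0],[0.1,-0.74,0.8,0,0],[0.1,-0.74,0.8,0,0],[0.1,-0.74,0.8,0.5,0],[0.1,0,0,0,0],[0.1,0,0,0,0],[0.1,0,0,0,0]]]' >/dev/null; python3 go.py gj:0.0745; python3 lidat.py green
```

```text
t 23.45 pos [ 0.6363 -0.0858  0.1201] F [-0.5  0.8 -0.8] grip 0.252 tool y az -0.1 tilt 0.07
gj:0.0745 units [-0.03  0.02  1.14]
```

```bash

sed -i 's/"green":(60,95)/"green":(60,95)/' h.py; python3 - <<'E'
from h import *
from bench import eyes
p,d=eyes.get_image("scene");k=eyes.camera_params("scene");P=pts(d,k["camera_matrix"],k["pose"])
h,s,v=cv2.split(cv2.cvtColor(p,cv2.COLOR_RGB2HSV))
g=(p[...,1].astype(int)>p[...,0]+10)&(p[...,1]>p[...,2].astype(int)+5)&(d>0)&(abs(P[...,0]-.637)<.07)&(abs(P[...,1]+.087)<.07)
print(np.percentile(h[g],[5,50,95]),np.percentile(s[g],[5,50,95]))
for a,b in((.107,.118),(.055,.066)):
    q=P[g&(P[...,2]>a)&(P[...,2]<b)];print(len(q),cv2.minEnclosingCircle(q[:,:2].astype(np.float32)) if len(q)else'')
cv2.imwrite("pics/g1.png",cv2.resize(p[170:310,210:397,::-1],(640,480)))
E
```

```text
[55. 64. 65.] [68.3 79.  84. ]
446 ((0.6367231607437134, -0.08642836660146713), 0.0360158234834671)
178 ((0.6402555108070374, -0.09063822776079178), 0.035275187343358994)
```

View pics/g1.png

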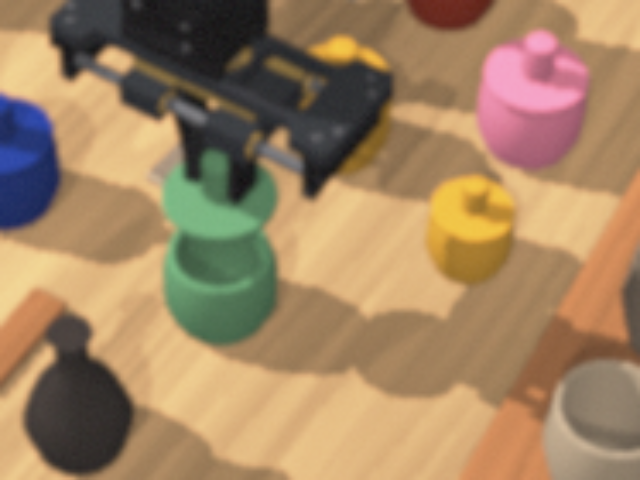

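The green lid is level at crop (218,195) above the green jar at (220,260). It needs about 1 mm of correction, then I'll lower it.

```bash
sed -i 's/s>(195 if name=="yellow" else 90)/s>{"yellow":195,"green":50}.get(name,90)/;s/(60,95)/(52,95)/' h.py
python3 -m jog '[[[0.1,-0.03,0.03,0,0],[0.1,0,0,0.5,0],[0.1,0,0,0.45,0],[0.1,0,0,0,0],[0.1,0,0,0,0]]]' >/dev/null; python3 go.py gj:0.0744
python3 -m jog '[[[0.1,0,0,0.05,0],[0.1,0,0,0.05,0],[0.1,0,0,0.03,0],[0.1,0,0,0,0]]]' >/dev/null; python3 go.py gj:0.0744
```

```text
t 24.23 pos [ 0.638  -0.0886  0.0819] F [-0.  -0.  -0.5] grip 0.248 tool y az -0.2 tilt 0.02
gj:0.0744 units [ 0.04 -0.02  0.19]
t 24.73 pos [ 0.638  -0.0884  0.0769] F [ 0.5  0.4 -1.1] grip 0.245 tool y az -0.2 tilt 0.01
gj:0.0744 units [ 0.03 -0.02  0.06]
```

```bash

python3 -m jog '[[[0.1,0,0,0.04,0],[0.1,0,0,0.03,0],[0.1,0,0,0,0]]]' >/dev/null; python3 go.py
python3 -m jog '[[[0.1,0,0,0.02,0],[0.1,0,0,0.02,0],[0.1,0,0,0,0]]]' >/dev/null; python3 go.py
```

```text
t 25.10 pos [ 0.6381 -0.0885  0.0744] F [-0.9 -0.2  1.4] grip 0.244 tool y az -0.2 tilt 0.02
t 25.48 pos [ 0.6382 -0.0884  0.0743] F [-3.5  1.3  9.4] grip 0.248 tool y az -0.2 tilt 0.06
```

```bash

python3 -m jog '[[[0.1,0,0,-0.03,0],[0.45,0,0,0,0],[0.45,0,0,0,0],[0.45,0,0,0,0],[0.45,0,0,0,0]]]' >/dev/null; python3 go.py
python3 -m jog '[[[0.45,0,0,-0.3,0],[0.45,0,0,-0.8,0],[0.45,0,0,-0.6,0],[0.6,0,0,0,0]]]' >/dev/null; python3 chk.py green; python3 go.py rl:0.14
```

```text
t 26.10 pos [ 0.638  -0.0885  0.0736] F [ 0.3 -0.6 -0.8] grip 0.442 tool y az -0.2 tilt 0.00
t 26.60 pos [ 0.6398 -0.089   0.1448] F [ 0.  -0.  -0.1] grip 0.501 tool y az -0.2 tilt 0.30
green disc [ 0.6404 -0.0902  0.0356] tilt deg 0.82 z 0.0673 top 0.098
t 26.65 pos [ 0.6387 -0.0886  0.1431] F [-0.5  0.  -0.3] grip 0.536 tool y az -0.2 tilt 0.14
rl:0.14 units [ 8.39 -4.47  0.07]
```

The green lid is seated, with its disc at 67.3 mm like the others. Red is next.

```bash

python3 -m jog '[[[0.6,0.65,-0.35,0,0],[0.6,0.86,-0.46,0,0],[0.6,0.86,-0.46,0,0],[0.6,0.86,-0.46,0,0],[0.6,0.86,-0.46,0,0],[0.6,0.86,-0.46,0,0],[0.6,0.86,-0.46,0,0],[0.6,0.86,-0.46,0,0],[0.6,0.86,-0.46,0,0],[0.6,0.86,-0.46,0,0]]]' >/dev/null
python3 -m jog '[[[0.6,0,0,0.8,0],[0.6,0,0,0,0],[0.6,0,0,0,0],[0.6,0,0,0,0]]]' >/dev/null; python3 go.py rl:0.0245
```

```text
t 28.40 pos [0.4603 0.2474 0.1107] F [0.3 0.4 0.7] grip 0.602 tool y az -0.3 tilt 0.09
rl:0.0245 units [0.   0.01 2.16]
```

```bash

python3 -m jog '[[[0.6,0,0.01,0.7,0],[0.6,0,0,0.7,0],[0.6,0,0,0.6,0],[0.6,0,0,0.14,0],[0.6,0,0,0,0]]]' >/dev/null; python3 go.py rl:0.0245
python3 -m jog '[[[0.1,0,0,0,0],[0.1,0,0,0,0],[0.1,0,0,0,0],[0.1,0,0,0,0],[0.1,0,0,0,0],[0.1,0,0,0,0]]]' >/dev/null; python3 go.py
python3 -m jog '[[[0.1,0,0,-0.5,0],[0.1,0,0,-0.9,0],[0.1,0,0,-1,0],[0.1,0,0,0,0],[0.1,0,0,0,0]]]' >/dev/null; python3 go.py rj:0.12
```

```text
t 29.02 pos [0.4604 0.2477 0.0249] F [ 0.  -0.1  0.9] grip 0.598 tool y az -0.2 tilt 0.05
rl:0.0245 units [-0.    0.01  0.01]
t 29.77 pos [0.4598 0.2478 0.0243] F [-0.9 -0.2  2.6] grip 0.243 tool y az -0.2 tilt 0.01
t 30.40 pos [0.4592 0.2474 0.1194] F [-0.  -0.4 -1.8] grip 0.245 tool y az -0.2 tilt 0.06
rj:0.12 units [ 0.09  3.88 -0.02]
```

```bash

python3 -m jog '[[[0.1,0.09,0.6,0,0],[0.1,0,0.9,0,0],[0.1,0,0.9,0,0],[0.1,0,0.9,0,0],[0.1,0,0.58,0,0],[0.1,0,0,0,0],[0.1,0,0,0,0],[0.1,0,0,0,0]]]' >/dev/null; python3 go.py rj:0.0745; python3 lidat.py red pics/r1.png
```

```text
t 31.40 pos [0.6138 0.2512 0.1197] F [ 0.8 -0.6 -1.3] grip 0.247 tool y az -0.1 tilt 0.08
rj:0.0745 units [-0.02  0.02  1.13]
scene lid-TCP mm [ 2.4 -2.7 33.5] 246
top lid-TCP mm [-1.7 -7.1 33.8] 140
```

View pics/r1.png

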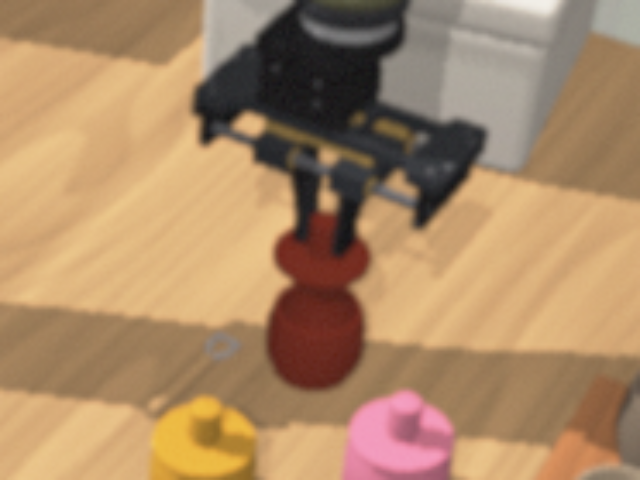

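The red lid is level at crop (322,250), directly above its jar. It's within about 1 mm, so I'll lower it.

```bash

python3 -m jog '[[[0.1,0,0,0.5,0],[0.1,0,0,0.5,0],[0.1,0,0,0,0],[0.1,0,0,0,0]]]' >/dev/null; python3 go.py rj:0.0744
python3 -m jog '[[[0.1,0,0,0.05,0],[0.1,0,0,0.04,0],[0.1,0,0,0.02,0],[0.1,0,0,0,0]]]' >/dev/null; python3 go.py rj:0.0744
```

```text
t 32.00 pos [0.6151 0.2507 0.0799] F [ 0.3 -0.3 -0.2] grip 0.246 tool y az -0.2 tilt 0.02
rj:0.0744 units [-0.   -0.01  0.14]
t 32.50 pos [0.615  0.2509 0.0758] F [-1.   0.2 -1.1] grip 0.248 tool y az -0.2 tilt 0.01
rj:0.0744 units [-0.01 -0.01  0.04]
```

```bash

python3 -m jog '[[[0.1,0,0,0.03,0],[0.1,0,0,0.02,0],[0.1,0,0,0,0]]]' >/dev/null; python3 go.py
python3 -m jog '[[[0.1,0,0,0.02,0],[0.1,0,0,0.01,0],[0.1,0,0,0,0]]]' >/dev/null; python3 go.py
```

```text
t 32.88 pos [0.6152 0.2509 0.0744] F [-1.9 -1.   4. ] grip 0.243 tool y az -0.2 tilt 0.03
t 33.25 pos [0.6153 0.251  0.0743] F [-4.5 -1.4  8.9] grip 0.247 tool y az -0.2 tilt 0.06
```

Seated. I'll release, rise clear and check the whole scene.

```bash

python3 -m jog '[[[0.1,0,0,-0.03,0],[0.45,0,0,0,0],[0.45,0,0,0,0],[0.45,0,0,0,0],[0.45,0,0,0,0]]]' >/dev/null; python3 go.py
python3 -m jog '[[[0.45,0,0,-0.3,0],[0.45,0,0,-0.8,0],[0.45,0,0,-0.9,0],[0.45,0,0,-0.9,0],[0.45,0,-0.9,0,0],[0.45,0,-0.9,0,0],[0.45,0,-0.9,0,0],[0.45,0,-0.9,0,0],[0.45,0,0,0,0],[0.45,0,0,0,0]]]' >/dev/null
python3 chk.py white blue green red
python3 - <<'E'
from h import *
from bench import eyes
p,d=eyes.get_image("top");cv2.imwrite("pics/topend.png",cv2.resize(p[:,:,::-1],(800,600)))
k=eyes.camera_params("top");P=pts(d,k["camera_matrix"],k["pose"])
for c,x,y,z in(("yellow",.6217,.0802,.099),("dark",.6228,-.2168,.109)):
    q=P[colour(p,c)&(d>0)&(abs(P[...,0]-x)<.06)&(abs(P[...,1]-y)<.05)&(abs(P[...,2]-z)<.006)];print(c,q[:,:2].mean(0),"was",x,y)
E
```

```text
t 33.88 pos [0.615  0.2508 0.0736] F [-0.1  0.  -0.4] grip 0.446 tool y az -0.2 tilt 0.01
t 35.12 pos [0.472  0.2513 0.1908] F [-0.9  0.5 -0.7] grip 0.451 tool y az -0.2 tilt 0.13
white disc [ 0.4505 -0.3979  0.0373] tilt deg 0.65 z 0.0669 top 0.097
blue disc [ 0.4654 -0.0904  0.036 ] tilt deg 1.10 z 0.0672 top 0.097
green disc [ 0.6393 -0.0891  0.0358] tilt deg 0.56 z 0.0672 top 0.098
red disc [0.6159 0.249  0.0351] tilt deg 0.51 z 0.0674 top 0.096
yellow [0.62163705 0.08019895] was 0.6217 0.0802
dark [ 0.62229322 -0.21637106] was 0.6228 -0.2168
```

View pics/chk_whitebluegreenred.png

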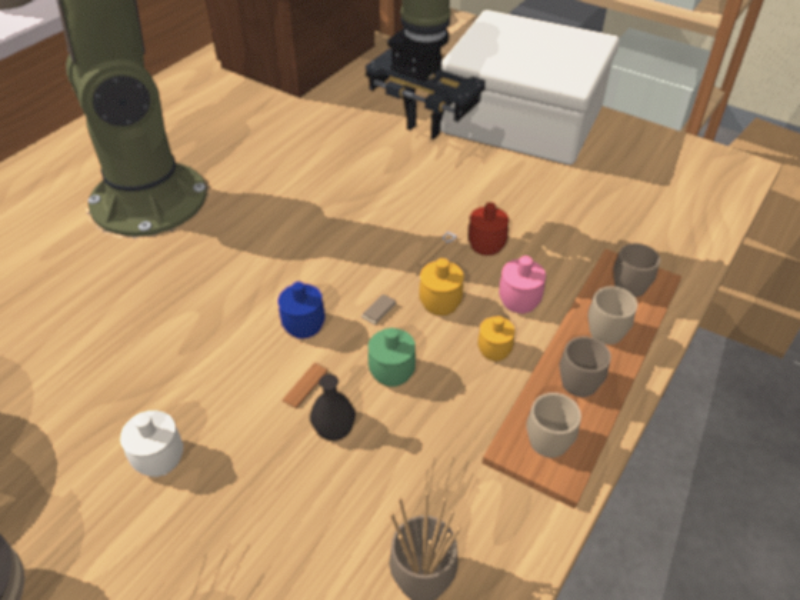

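View pics/topend.png

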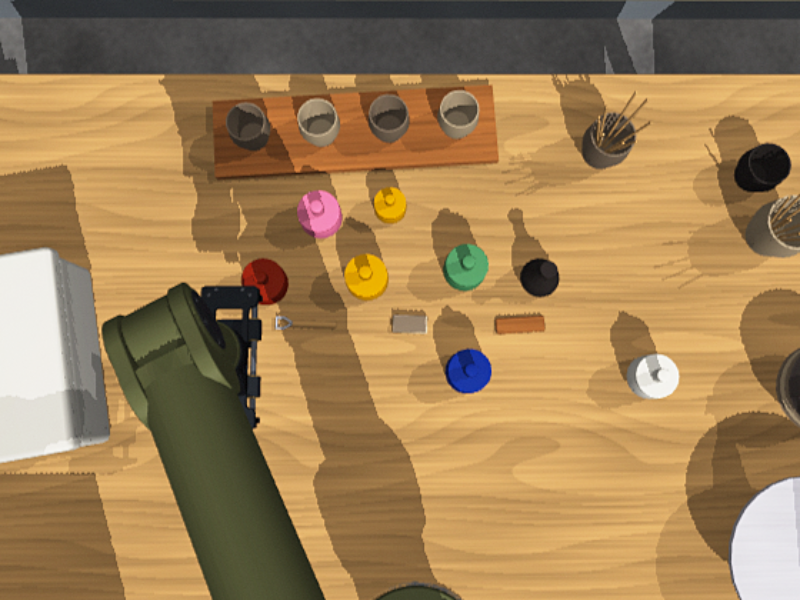

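All four lids sit level on jars of their own colour: white (152,440), blue (301,310), green (391,355) and red (489,228) in the scene view. The yellow jar and the flask haven't moved, and the arm is clear.

```bash
python3 -c "from bench import job;print(job.close_job())"
```

```text
the job is handed in; nothing more can be done
None
```

All four lids are on the jars of their own colour, each lowered until it touched the rim and then released. The job was handed in at about 35 s of the 106 s allowed.

- **Seating:** the last checks put all four discs at 66.9–67.4 mm, against 66 mm nominal with a camera height bias of about 1–3 mm. The measured tilt was 0.5–1.1°, which I put down to depth noise; the blue lid read 0.2° and then 1.1° while nothing touched it.
- **Position:** each lid's centre is within about 2–3 mm of where I first measured its jar, which is about the camera calibration error.
- **Left alone:** the yellow jar and the flask were re-measured within 1 mm of where they started. The pink jar and the small yellow one look unmoved.
- **Forces:** pressing the lids down reached 9–18 N vertically at the wrist when read after each press, well under the limit.
- **Checks that failed:** the colour mask first missed the green things in the angled (scene) camera, so I loosened it and measured again. The top camera could not measure lids in the gripper because the arm hid them, so I used the scene camera for those.

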